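# Set the vial press with its gauge blade

### The job

Set up the small vial press: raise its foot by the round knob, then slide the flat steel gauge in under the foot, between the guide rails, until the line across the blade is level with the front face of the foot. Then lower the foot by its knob until it rests on the blade, and let go, leaving the gauge in place. Don't shift the two vials standing to the right of the press or the flat carton.

Things in the scene. Friction and masses are not known exactly. Their poses are not given: they have to be found in the camera images.
- press: Fixed white vial press. Origin: spindle axis at table height; +x from its open front (facing the robot) to its column. Bed x -150 to 100 mm, 76 wide, top 12 above the table. Two guide rails on the bed along x, 35 mm apart inside, 12 high, x -60 to 18, flared to 52 mm apart at x -90. Overhanging head 50 wide, x -26 to 94, 65 to 95 mm above the table, on a column at x 50 to 94.
- foot (a joint): Vertical slide of the press foot, 0 (foot on the bed) to 0.012 m (fully up): the free gap in m between bed and foot. Stays where it is left (about 4 N of friction). The foot is a steel plate 40 x 30 mm, 10 mm thick, centred on the spindle; its front face is at x = -20 mm of the press.
- knob_top (a point): Top centre of the round black knob above the press head, which moves with the foot. Knob 32 mm across and 28 mm tall; 136 mm above the table when the foot is down. 13 mm clear between the knob and the head when down.
- slot_front (a point): Point on the top of the bed, mid-way between the rails, right below the front face of the foot. Axes as the press.
- gauge: Loose plain steel gauge, 0.14 kg: flat blade 140 x 30 x 6 mm with an upright grip plate 36 mm (x) by 10 mm thick (y), its top 49 mm above the underside. Origin on the underside below the middle of the grip; blade along x, from x = -15 to its tip at +125 mm. Starts lying on the table, left or right of the press.
- gauge_line (a point): Middle of the dark line across the blade, 95 mm ahead of the grip's middle and 30 mm behind the tip; taken at the underside of the blade.
- grip_top (a point): Top centre of the gauge's upright grip plate.
- vial_near: Bystander: standing injection vial, 33 mm across, 56 mm tall, close to the right of the press. Origin at its foot.
- vial_far: Bystander: standing injection vial, 33 mm across, 56 mm tall, further back to the right of the press. Origin at its foot.
- carton: Bystander: flat carton 63 x 122 x 24 mm (long side along its y), on the side where the gauge does not lie. Origin at the underside.
Not all that is in view belongs to the job. What is shaped like the gauge but turquoise is not meant.

How it is judged:
By the outcome, as a careful person would: the job done as asked, in the order asked, and still so for the second after the job is handed in, with the robot touching nothing.
It also fails if it takes over 58 s, if anything falls off the work surface, if the arm or the gripper's body presses on something with over 40 N, if the wrist force passes 120 N, or if a joint passes its speed limit or range.

### The arm

A 7-joint arm with a two-finger parallel gripper is mounted at the origin on a cart in front of the work surface, level with it; the furniture and walls round the work are solid. World frame = base frame: x ahead of the robot, y to its left, z up, the work surface at z = 0. Lengths are in m, angles in rad, forces in N, time in s.
With the tool pointing down it reaches from about 0.4 to 0.85 m from the base axis. Payload 10.4 kg.
Tool frame: the origin (TCP) lies between the finger pads; the fingertips stand 8 mm ahead of it and the grasp point (between the pads) lies 11 mm behind it; z points along the fingers, x is the direction in which the jaws open and shut, and the axes are right-handed (so a half turn about z gives the same grasp; the last joint's range is limited). The gripper opens to 87 mm and grips with 3 to 60 N. Pads are 19 mm wide; open, the fingers measure 117 mm over their backs; the gripper's body (75 mm by 190 mm) begins 51 mm behind the grasp point.
Start: joints at [1.164, 0.332, -0.065, 1.46, 0.022, 1.35, -0.088], TCP at [0.234, -0.58, 0.231] pointing down, gripper open.
Joint ranges: [-2.6, 2.6], [-0.5, 2.12], [-1.47, 1.34], [0.16, 2.42], [-1.27, 4.41], [0.06, 2.06], [-2.6, 2.6]. Speed limits (rad/s): [2.22, 2.22, 2.79, 2.79, 3.14, 3.14, 3.14].

### API

Orientations are given as a unit quaternion [x, y, z, w].
In Python, from bench import r, viewer gives the robot as it stands.
- The arm moves only by the tool apply_moves, never from a script. Its argument "increments" is a list of rows, each an object with "grip": the closure in counts, from 0 (fully open) to 255 (shut); "xyz": the shift along the tool's x, y, z in mm, a list of three; "rotation": the turn, a rotation vector about the tool's x, y, z in degrees, a list of three. A call has 1 to 5 rows; each row is the pose to reach, as a shift and turn from the pose measured when the call began, along the tool's axes at that moment; what a row does not reach only later rows make up. A row lasts 1/8 s, in which the tool goes at most 62.5 mm and 10.7 degrees, less where a joint would pass 70% of its speed; a pose out of reach is approached as far as the arm can. A call with a gripper value outside its range is refused whole. The fingers move at their own pace and stop on an object; "squeeze" is the grip in N (left out, the last holds). Time passes only in rows, so rows that repeat a pose let the fingers close. It gives the time, the measured TCP pose, the force and the opening at its end, in the units of the state.
- r.read_state(): the state, without advancing time (a new reading comes with each control period).
- viewer.camera(name): name is "scene" or "side" or "wrist"; returns a dict with "img" (400x640x3 uint8, blue, green, red), "range_z" (400x640 float32, m along the optical axis (not along the pixel's ray), 0 where there is no reading), "vertical_fov" (degrees; the focal length in pixels is half the picture's height over the tangent of half this angle, whatever the lens; pixels are square), "cx", "cy" (the principal point, pixels), "rvec" (rotation vector, rad) and "tvec" (3), from world to camera coordinates, as OpenCV has them. Camera axes: x right, y down, z forward; pixel columns grow to the right and rows downward; lengths in m; the calibration is good to about 2 mm. A picture is of the moment at which its call begins.
- r.close_job(): hands the job in, once; it reports no verdict.
The state is a dict: "time": time; "joint_positions": joint angles; "joint_vel": joint speeds; "joint_torque": joint torques, N m; "ee_pos": TCP position; "eef_rot": TCP orientation; "ft_force": force on the tool from outside, world axes, zero at the start; "torque": the same for the moment, N m; "width": finger opening in m.
Only numpy, scipy, OpenCV 4.12 (cv2) and the standard library are available. Lean on these libraries where they do the work, as an engineer would, in place of code of your own. Each camera call takes 0.05 s, during which the arm holds its last target.

## Working session

There is one attempt and no reset: what is moved stays moved. The work goes in short steps, Python scripts to look and compute and a tool call to move; the robot and the scene stay as the last step left them, time stands still between calls to the robot, and variables do not carry over. Pictures are saved under pics/ and viewed, and the job is handed in when it is done.

Besides the shell and the picture viewer there is one more tool, called after "Call:" in YAML: its name, and indented under it one key for each argument. apply_moves: Moves the arm, as the interface text tells. Its arguments: {"type":"object","properties":{"increments":{"type":"array","items":{"type":"object","properties":{"grip":{"type":"number"},"xyz":{"type":"array","items":{"type":"number"}},"rotation":{"type":"array","items":{"type":"number"}}}}},"squeeze":{"type":"number"}},"required":["increments"]}

```bash
ls; mkdir -p pics
cat > h.py <<'E'
import numpy as np, cv2
from bench import r, viewer
from scipy.spatial.transform import Rotation as R
def cam(n, save=None):
    c=viewer.camera(n)
    if save: cv2.imwrite('pics/'+save+'.png',c['img'])
    c['f']=200/np.tan(np.radians(c['vertical_fov'])/2)
    c['R']=cv2.Rodrigues(np.array(c['rvec'],float))[0]; c['t']=np.array(c['tvec'],float).ravel()
    return c
def ray(c,u,v):
    d=c['R'].T@np.array([(u-c['cx'])/c['f'],(v-c['cy'])/c['f'],1]); return -c['R'].T@c['t'],d
def onz(c,u,v,z):
    o,d=ray(c,u,v); return o+d*(z-o[2])/d[2]
def pt(c,u,v):
    o,d=ray(c,u,v); return o+d*c['range_z'][int(v),int(u)]
def cloud(c):
    v,u=np.mgrid[0:400,0:640]; z=c['range_z']
    p=np.stack([(u-c['cx'])/c['f']*z,(v-c['cy'])/c['f']*z,z],-1)
    return (p-c['t'])@c['R']
def proj(c,p):
    q=c['R']@np.array(p)+c['t']; return q[:2]/q[2]*c['f']+[c['cx'],c['cy']]
E
python3 - <<'E'
from h import *
for n in ['scene','side','wrist']:
    c=cam(n,n+'0'); print(n,c['vertical_fov'],c['cx'],c['cy'],-c['R'].T@c['t'],c['R'][2])
s=r.read_state(); print(s)
E
```

```text
pics
scene 44.3753932373925 308.99580353671604 204.15807433602538 [-0.46948796  1.03333481  0.81876301] [ 0.66662976 -0.5902873  -0.45515456]
side 45.82165280621214 320.117645870687 191.59836261641811 [-0.38613022  1.46879668  0.72463283] [ 0.54114599 -0.76118631 -0.3574303 ]
wrist 58.79167420261705 323.3991434981988 201.6201345293125 [ 0.31201074 -0.54809174  0.38299302] [-0.28388212 -0.11178363 -0.95232104]
{'time': 0.15, 'joint_positions': array([ 1.16440176,  0.33269483, -0.06469598,  1.4607473 ,  0.02161724,
        1.34989822, -0.08850905]), 'joint_vel': array([ 0.00093582, -0.00025371,  0.000775  , -0.00123459, -0.0007454 ,
       -0.00017166, -0.00187802]), 'joint_torque': array([ 1.55386428e-03, -6.23634911e+01,  2.52061605e-02, -3.90140676e+01,
       -6.13269280e-02,  3.73043516e-02,  1.01355101e-04]), 'ee_pos': array([ 0.23391238, -0.57927187,  0.22995712]), 'eef_rot': array([ 8.28989911e-01, -5.59263311e-01, -4.53070831e-04, -2.67069966e-04]), 'ft_force': array([-0.23149279, -0.26694641,  0.03936351]), 'torque': array([-0.02125651,  0.01417304,  0.04084836]), 'width': 0.0870534545520276}
```

View pics/scene0.png

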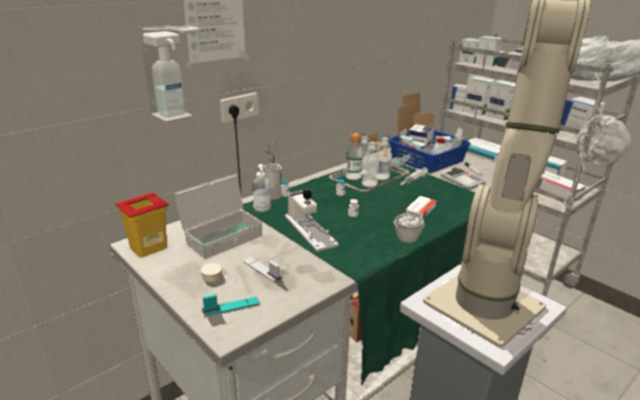

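View pics/side0.png

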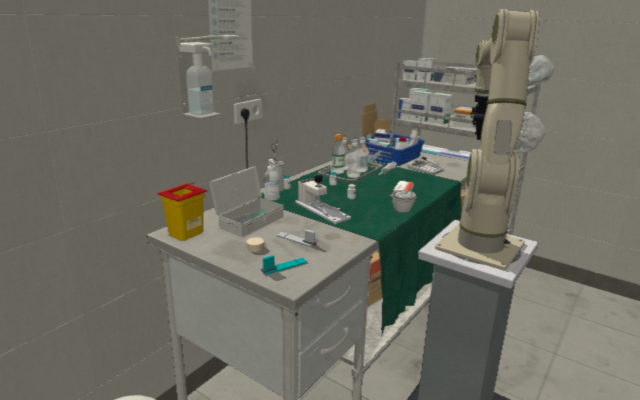

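View pics/wrist0.png

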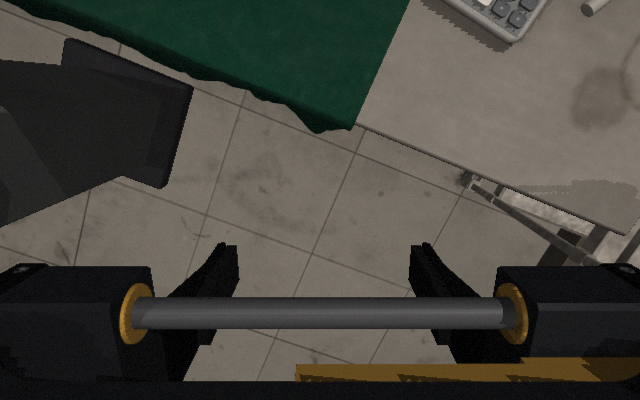

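The scene view shows the press at about (310,215), the steel gauge at (268,270), the turquoise decoy at (230,305), vials at (340,187) and (353,208), and the carton at (422,206). I'll enlarge these areas.

Run:
```python
from h import *
a=cam('scene');b=cam('side')
A=cv2.resize(a['img'][170:320,190:390],None,fx=4,fy=4,interpolation=cv2.INTER_CUBIC)
B=cv2.resize(b['img'][160:285,235:435],None,fx=4,fy=4,interpolation=cv2.INTER_CUBIC)
cv2.imwrite('pics/a1.png',A);cv2.imwrite('pics/b1.png',B)
np.set_printoptions(precision=4,suppress=True)
print('z table', pt(a,330,260),pt(a,240,285),pt(a,300,280))
print('knob',pt(a,308,195),pt(a,310,240))
```

```text
z table [ 0.4123  0.1664 -0.0002] [ 0.4873  0.4395 -0.0027] [ 0.3975  0.2971 -0.0037]
knob [0.599  0.0919 0.124 ] [0.525  0.1472 0.0103]
```

View pics/a1.png

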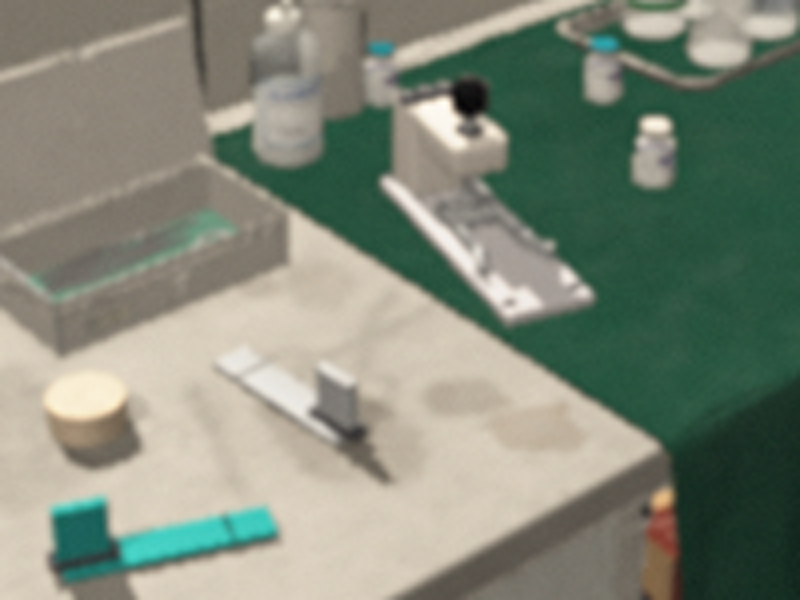

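View pics/b1.png

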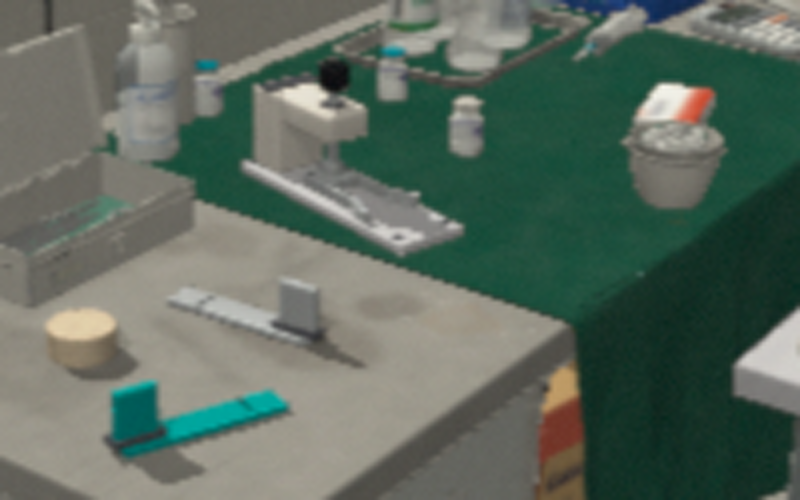

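Run:
```python
from h import *
np.set_printoptions(precision=4,suppress=True)
a=cam('scene');b=cam('side')
A=lambda x,y:(190+x/4,170+y/4)
B=lambda x,y:(235+x/4,160+y/4)
for n,(c,p),z in [('bedL',(a,A(510,316)),.012),('bedR',(a,A(594,295)),.012),('bedbackL',(a,A(384,180)),.012),
 ('bedL b',(b,B(403,247)),.012),('bedR b',(b,B(462,228)),.012),('bedbackL b',(b,B(245,166)),.012),
 ('tipL',(a,A(216,363)),.006),('tipR',(a,A(250,346)),.006),('tipLb',(b,B(169,300)),.006),('tipRb',(b,B(187,288)),.006),
 ('grip f',(a,A(318,363)),.049),('grip r',(a,A(356,386)),.049),('gripfb',(b,B(281,280)),.049),('griprb',(b,B(320,289)),.049),
 ('lineL',(a,A(240,383)),.006),('knob',(a,A(470,97)),.122),('knobb',(b,B(334,76)),.122),
 ('vnear',(a,A(657,125)),.056),('vfar',(a,A(604,45)),.056),('vnear b',(b,B(466,103)),.056),('vfar b',(b,B(393,52)),.056)]:
    print(n,onz(c,*p,z))
```

```text
bedL [0.4682 0.1666 0.012 ]
bedR [0.4482 0.0962 0.012 ]
bedbackL [0.7018 0.1021 0.012 ]
bedL b [0.4699 0.1623 0.012 ]
bedR b [0.451  0.0928 0.012 ]
bedbackL b [0.7016 0.101  0.012 ]
tipL [0.569  0.3693 0.006 ]
tipR [0.5713 0.3369 0.006 ]
tipLb [0.5721 0.3668 0.006 ]
tipRb [0.5752 0.3394 0.006 ]
grip f [0.4674 0.3501 0.049 ]
grip r [0.4277 0.3475 0.049 ]
gripfb [0.4673 0.3473 0.049 ]
griprb [0.4322 0.3408 0.049 ]
lineL [0.5359 0.371  0.006 ]
knob [0.6073 0.0867 0.122 ]
knobb [0.6102 0.0801 0.122 ]
vnear [ 0.5626 -0.0898  0.056 ]
vfar [ 0.7119 -0.1727  0.056 ]
vnear b [ 0.5659 -0.0915  0.056 ]
vfar b [ 0.716 -0.178  0.056]
```

```bash
cat >> h.py <<'E'
np.set_printoptions(precision=4,suppress=True)
def plan(p,yaw):
    s=r.read_state(); R0=R.from_quat(s['eef_rot'])
    y=np.radians(yaw); X=np.array([np.cos(y),np.sin(y),0]); Z=np.array([0,0,-1.]); 
    T=R.from_matrix(np.stack([X,np.cross(Z,X),Z],1))
    print('t',round(s['time'],2),'xyz mm',np.round(R0.inv().apply(np.array(p)-s['ee_pos'])*1000,1),'rot',np.round(np.degrees((R0.inv()*T).as_rotvec()),2))
    print('tcp',s['ee_pos'],'F',s['ft_force'],'w',round(s['width'],4),'q',s['joint_positions'])
E
python3 - <<'E'
from h import *
plan([.59,.093,.25],74.5)
E
```

```text
t 0.35 xyz mm [-490.3 -581.9  -19.5] rot [  -0.02    0.01 -142.51]
tcp [ 0.234  -0.5795  0.2304] F [ 0.0293 -0.0348 -0.6728] w 0.087 q [ 1.1644  0.3324 -0.0647  1.4603  0.0216  1.3499 -0.0885]
```

Call:
apply_moves:
  increments:
    - {"grip": 0,"xyz": [-490,-582,-20],"rotation": [0,0,-142.5]}
    - {"grip": 0,"xyz": [-490,-582,-20],"rotation": [0,0,-142.5]}
    - {"grip": 0,"xyz": [-490,-582,-20],"rotation": [0,0,-142.5]}
    - {"grip": 0,"xyz": [-490,-582,-20],"rotation": [0,0,-142.5]}
    - {"grip": 0,"xyz": [-490,-582,-20],"rotation": [0,0,-142.5]}

```text
time: 0.98
ee_pos: [0.3809, -0.3016, 0.2391]
eef_rot: [0.993, -0.121, 0.0, 0.0]
ft_force: [1.0, -0.9, -1.2]
width: 0.0872
```

Run:
```python
from h import *
plan([.59,.093,.25],74.5)
```

```text
t 0.97 xyz mm [ 107.8 -433.4  -11.1] rot [  0.05  -0.01 -88.45]
tcp [ 0.3809 -0.3016  0.2391] F [ 1.0246 -0.8601 -1.2137] w 0.0872 q [ 0.9336  0.0398 -0.365   1.7877  0.015   1.316   0.3217]
```

Call:
apply_moves:
  increments:
    - {"grip": 0,"xyz": [108,-433,-11],"rotation": [0,0,-88.5]}
    - {"grip": 0,"xyz": [108,-433,-11],"rotation": [0,0,-88.5]}
    - {"grip": 0,"xyz": [108,-433,-11],"rotation": [0,0,-88.5]}
    - {"grip": 0,"xyz": [108,-433,-11],"rotation": [0,0,-88.5]}
    - {"grip": 0,"xyz": [108,-433,-11],"rotation": [0,0,-88.5]}

```text
time: 1.6
ee_pos: [0.5272, -0.0258, 0.247]
eef_rot: [0.94, 0.34, 0.0, 0.001]
ft_force: [0.5, -1.4, -0.1]
width: 0.0875
```

Run:
```python
from h import *
plan([.59,.093,.25],74.5)
```

```text
t 1.6 xyz mm [124.2 -51.2  -3.1] rot [  0.08   0.01 -34.76]
tcp [ 0.5272 -0.0258  0.247 ] F [ 0.5091 -1.3678 -0.1341] w 0.0875 q [ 0.5829  0.166  -0.686   1.664   0.1086  1.349   0.5735]
```

Call:
apply_moves:
  increments:
    - {"grip": 0,"xyz": [124,-51,-3],"rotation": [0,0,-35]}
    - {"grip": 0,"xyz": [124,-51,-3],"rotation": [0,0,-35]}
    - {"grip": 0,"xyz": [124,-51,-3],"rotation": [0,0,-35]}
    - {"grip": 0,"xyz": [124,-51,-3],"rotation": [0,0,-35]}
    - {"grip": 0,"xyz": [124,-51,-3],"rotation": [0,0,-35]}

```text
time: 2.22
ee_pos: [0.59, 0.0928, 0.2497]
eef_rot: [0.795, 0.607, 0.0, 0.001]
ft_force: [0.3, -0.1, 0.0]
width: 0.0875
```

Run:
```python
from h import *
c=cam('wrist','w1')
plan([.59,.093,.25],74.5)
```

```text
t 2.27 xyz mm [ 0.5 -0.1 -0.2] rot [0.07 0.04 0.14]
tcp [0.59   0.0925 0.2498] F [-0.4009  0.1238  0.7751] w 0.0868 q [ 0.4045  0.3671 -0.8165  1.477   0.2694  1.4124  0.8818]
```

View pics/w1.png

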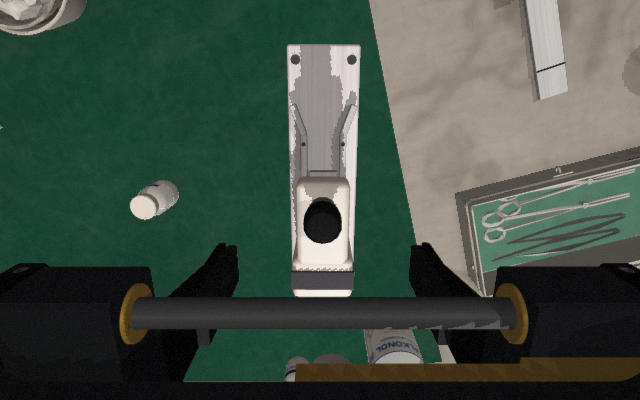

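Run:
```python
from h import *
c=cam('wrist')
P=cloud(c)
# knob: points with z>0.125
m=np.zeros((400,640),bool); m[170:270,280:370]=True
k=m&(P[...,2]>.130)&(P[...,2]<.145)
q=P[k]; print('knob n',len(q),'z',np.median(q[:,2]),'ctr',cv2.minEnclosingCircle(q[:,:2].astype(np.float32)), (q.min(0)+q.max(0))/2)
for n,(u,v),z in [('fL',(287.5,44),.012),('fR',(361,44),.012),('bolL',(295,60),.012),('boltR',(352,60),.012)]:
    print(n,onz(c,u,v,z),pt(c,u,v))
fL=onz(c,361,44,.012);fR=onz(c,287.5,44,.012);print('width',np.linalg.norm(fL-fR),'yaw',np.degrees(np.arctan2(*( (fL-fR)[1::-1])))-90)
mid=(fL+fR)/2
# bed pts
b=(abs(P[...,2]-.012)<.004); b[:,:280]=0;b[:,370:]=0;b[175:]=0
g=c['img'].astype(int); b&=~((g[...,1]>g[...,2]+12))
r_=cv2.minAreaRect((P[b][:,:2]*1000).astype(np.float32)); print(r_,b.sum())
# head top
h=m&(abs(P[...,2]-.095)<.004); h[170:,:]|=0
H=(abs(P[...,2]-.095)<.004);H[:,:280]=0;H[:,370:]=0;H[295:]=0
print('head',H.sum(),cv2.minAreaRect((P[H][:,:2]*1000).astype(np.float32)),np.median(P[H][:,2]))
cv2.imwrite('pics/w1z.png',cv2.resize(c['img'][30:300,260:390],None,fx=2.2,fy=2.2,interpolation=cv2.INTER_CUBIC))
```

```text
knob n 1124 z 0.13687418404521415 ctr ((0.6109263300895691, 0.08565985411405563), 0.01604904606938362) [0.6107 0.0857 0.1347]
fL [0.4577 0.0909 0.012 ] [0.4563 0.0903 0.0013]
fR [0.4775 0.1627 0.012 ] [0.4767 0.1639 0.0017]
bolL [0.4742 0.0939 0.012 ] [0.4744 0.094  0.0142]
boltR [0.4897 0.1502 0.012 ] [0.4898 0.1502 0.0123]
width 0.07441058700860105 yaw -15.440701909304124
((532.38720703125, 107.75862121582031), (75.79949951171875, 136.0362548828125), 74.35383605957031) 8026Traceback (most recent call last):
  File "<stdin>", line 17, in <module>
numpy._core._exceptions._UFuncOutputCastingError: Cannot cast ufunc 'bitwise_or' output from dtype('int64') to dtype('bool') with casting rule 'same_kind'
```

Run:
```python
from h import *
plan([.611,.0858,.114],74.5)
```

```text
t 2.33 xyz mm [ -0.7  21.8 136. ] rot [0.09 0.05 0.12]
tcp [0.59   0.0924 0.2499] F [-0.0206  0.3298 -0.6495] w 0.0874 q [ 0.4046  0.3668 -0.8165  1.4771  0.2694  1.4124  0.8816]
```

Call:
apply_moves:
  increments:
    - {"grip": 0,"xyz": [-0.7,21.8,40],"rotation": [0.1,0,0.1]}
    - {"grip": 0,"xyz": [-0.7,21.8,90],"rotation": [0.1,0,0.1]}
    - {"grip": 0,"xyz": [-0.7,21.8,136],"rotation": [0.1,0,0.1]}
    - {"grip": 0,"xyz": [-0.7,21.8,136],"rotation": [0.1,0,0.1]}

```text
time: 2.82
ee_pos: [0.6089, 0.0847, 0.111]
eef_rot: [0.796, 0.605, -0.003, -0.001]
ft_force: [0.3, -0.5, 0.2]
width: 0.0872
```

Call:
apply_moves:
  increments:
    - {"grip": 255,"xyz": [0,0,0],"rotation": [0,0,0]}
    - {"grip": 255,"xyz": [0,0,0],"rotation": [0,0,0]}
    - {"grip": 255,"xyz": [0,0,0],"rotation": [0,0,0]}
    - {"grip": 255,"xyz": [0,0,0],"rotation": [0,0,0]}
    - {"grip": 255,"xyz": [0,0,0],"rotation": [0,0,0]}
  squeeze: 25

```text
time: 3.45
ee_pos: [0.609, 0.0847, 0.1113]
eef_rot: [0.796, 0.605, -0.003, -0.001]
ft_force: [0.9, -1.2, 0.1]
width: 0.045
```

Run:
```python
from h import *
plan([.611,.0858,.114],74.5)
c=cam('wrist','w2')
```

```text
t 3.45 xyz mm [ 1.6  1.6 -2.7] rot [-0.31  0.18 -0.05]
tcp [0.609  0.0847 0.1113] F [ 0.9096 -1.1746  0.1146] w 0.045 q [ 0.3669  0.5185 -0.761   1.5914  0.3765  1.1907  0.8272]
```

View pics/w2.png

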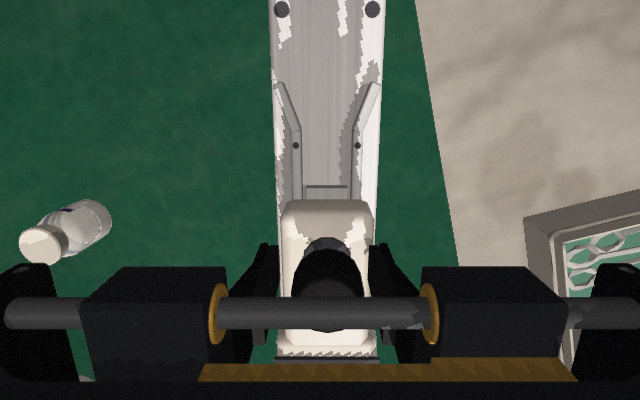

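Fingers straddle the knob at (328,285) and are still closing, so I'll continue.

Call:
apply_moves:
  increments:
    - {"grip": 255,"xyz": [1.5,1.5,-2],"rotation": [0,0,0]}
    - {"grip": 255,"xyz": [1.5,1.5,-2],"rotation": [0,0,0]}
    - {"grip": 255,"xyz": [1.5,1.5,-2],"rotation": [0,0,0]}
    - {"grip": 255,"xyz": [1.5,1.5,-2],"rotation": [0,0,0]}

```text
time: 4.0
ee_pos: [0.6105, 0.086, 0.1131]
eef_rot: [0.796, 0.605, -0.003, -0.001]
ft_force: [-2.7, 1.4, -0.7]
width: 0.0308
```

Run:
```python
from h import *
plan([.611,.0858,.114],74.5)
```

```text
t 4.0 xyz mm [-0.1  0.5 -0.9] rot [-0.35  0.18 -0.04]
tcp [0.6105 0.086  0.1131] F [-2.7037  1.3503 -0.6564] w 0.0308 q [ 0.3636  0.5207 -0.7609  1.5843  0.3767  1.1963  0.8267]
```

Call:
apply_moves:
  increments:
    - {"grip": 255,"xyz": [0,0,-3],"rotation": [0,0,0]}
    - {"grip": 255,"xyz": [0,0,-6],"rotation": [0,0,0]}
    - {"grip": 255,"xyz": [0,0,-9],"rotation": [0,0,0]}
    - {"grip": 255,"xyz": [0,0,-12],"rotation": [0,0,0]}
    - {"grip": 255,"xyz": [0,0,-12.5],"rotation": [0,0,0]}
  squeeze: 40

```text
time: 4.62
ee_pos: [0.6102, 0.086, 0.1228]
eef_rot: [0.796, 0.605, -0.003, -0.002]
ft_force: [12.2, 4.7, -33.1]
width: 0.0306
```

Run:
```python
from h import *
plan([.611,.0858,.114],74.5)
c=cam('wrist','w3')
```

```text
t 4.62 xyz mm [0.1 0.8 8.8] rot [-0.45  0.15 -0.02]
tcp [0.6102 0.086  0.1228] F [ 12.2319   4.6819 -33.1173] w 0.0306 q [ 0.367   0.5116 -0.7649  1.5748  0.3677  1.2136  0.8332]
```

View pics/w3.png

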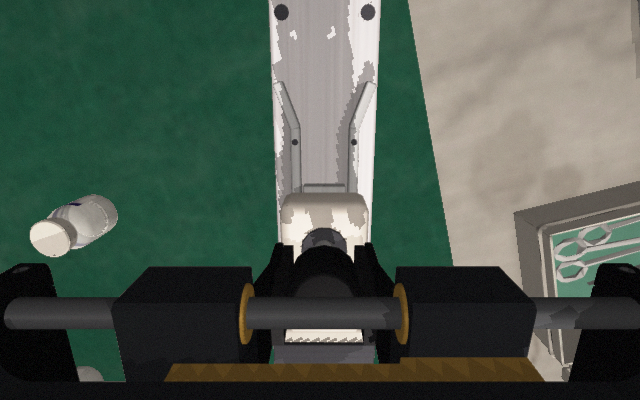

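Pulling now meets 33 N after about 10 mm, which looks like the upper stop. I'll relax and release, then measure the knob height.

Call:
apply_moves:
  increments:
    - {"grip": 255,"xyz": [0,0,0],"rotation": [0,0,0]}
    - {"grip": 255,"xyz": [0,0,0],"rotation": [0,0,0]}
    - {"grip": 60,"xyz": [0,0,0],"rotation": [0,0,0]}
    - {"grip": 0,"xyz": [0,0,0],"rotation": [0,0,0]}
    - {"grip": 0,"xyz": [0,0,0],"rotation": [0,0,0]}

```text
time: 5.3
ee_pos: [0.6106, 0.0858, 0.1235]
eef_rot: [0.796, 0.605, -0.003, -0.002]
ft_force: [0.9, -0.5, -0.7]
width: 0.0524
```

Run:
```python
from h import *
plan([.59,.0918,.25],74.5)
```

```text
t 5.3 xyz mm [  -0.1  -22.3 -126.4] rot [-0.39  0.15 -0.04]
tcp [0.6106 0.0858 0.1235] F [ 0.8991 -0.4603 -0.7082] w 0.0524 q [ 0.3675  0.511  -0.7655  1.5741  0.3681  1.2142  0.8331]
```

Call:
apply_moves:
  increments:
    - {"grip": 0,"xyz": [0,0,-10],"rotation": [0,0,0]}
    - {"grip": 0,"xyz": [0,0,-60],"rotation": [0,0,0]}
    - {"grip": 0,"xyz": [0,-22,-126],"rotation": [-0.4,0,0]}
    - {"grip": 0,"xyz": [0,-22,-126],"rotation": [-0.4,0,0]}
    - {"grip": 0,"xyz": [0,-22,-126],"rotation": [-0.4,0,0]}

```text
time: 5.92
ee_pos: [0.5905, 0.0917, 0.2505]
eef_rot: [0.796, 0.605, -0.001, 0.002]
ft_force: [-0.5, -0.0, -1.5]
width: 0.0867
```

Run:
```python
from h import *
c=cam('wrist','w4')
P=cloud(c)
m=np.zeros((400,640),bool); m[150:270,280:370]=True
k=m&(P[...,2]>.140)&(P[...,2]<.156)
q=P[k]; print('knob n',len(q),'z',np.median(q[:,2]),'ctr',cv2.minEnclosingCircle(q[:,:2].astype(np.float32)))
H=(abs(P[...,2]-.095)<.004);H[:,:280]=0;H[:,370:]=0;H[295:]=0
print('head',H.sum(),cv2.minAreaRect((P[H][:,:2]*1000).astype(np.float32)),np.median(P[H][:,2]))
# rails
for lo,hi in [(.018,.030)]:
    b=(P[...,2]>lo)&(P[...,2]<hi); b[:,:280]=0;b[:,370:]=0;b[180:]=0
    print('rails',b.sum(),np.median(P[b][:,2]))
    a=np.radians(-15.5);e=np.array([np.cos(a),np.sin(a)]);n=np.array([-e[1],e[0]])
    d=P[b][:,:2]-[.611,.086]; x=d@e;y=d@n
    s=(x>-58)&(x>-.058)
    print('x',x.min(),x.max(),'straight y: neg',np.percentile(y[s&(y<0)],[2,50,98]),'pos',np.percentile(y[s&(y>0)],[2,50,98]))
plan([.45,.345,.25],92)
v=cv2.resize(c['img'][30:300,250:400],None,fx=2.2,fy=2.2,interpolation=cv2.INTER_CUBIC);cv2.imwrite('pics/w4z.png',v)
```

```text
knob n 1184 z 0.14645223567420596 ctr ((0.6106855869293213, 0.08551962673664093), 0.016173116862773895)
head 4583 ((642.6989135742188, 76.80933380126953), (61.756187438964844, 117.18354797363281), 74.33106994628906) 0.0940082630113087
rails 1008 0.022578681633239894
x -0.09104980433399129 -0.014360446059000009 straight y: neg [-0.0242 -0.0207 -0.0059] pos [0.0069 0.0205 0.024 ]
t 5.97 xyz mm [ 206.8 -203.2   -1.5] rot [ -0.04   0.18 -17.57]
tcp [0.5902 0.0913 0.2491] F [ 0.2024  0.0273 -0.6895] w 0.0868 q [ 0.405   0.3698 -0.8172  1.4758  0.2726  1.4146  0.8779]
```

View pics/w4z.png

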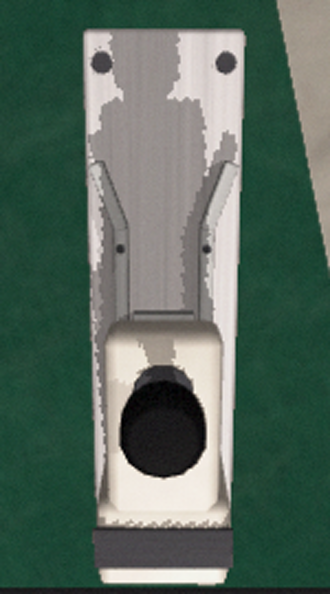

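The knob now tops out at 146 mm, about 10 mm up from before. It is free-standing, with the rails centred at y≈0 and the press yaw about -15.6°. On to the gauge.

Call:
apply_moves:
  increments:
    - {"grip": 0,"xyz": [207,-183,-2],"rotation": [0,0,-17.5]}
    - {"grip": 0,"xyz": [207,-183,-2],"rotation": [0,0,-17.5]}
    - {"grip": 0,"xyz": [207,-183,-2],"rotation": [0,0,-17.5]}
    - {"grip": 0,"xyz": [207,-183,-2],"rotation": [0,0,-17.5]}
    - {"grip": 0,"xyz": [207,-183,-2],"rotation": [0,0,-17.5]}

```text
time: 6.6
ee_pos: [0.4666, 0.343, 0.2492]
eef_rot: [0.693, 0.721, -0.002, -0.0]
ft_force: [1.0, -1.0, 0.2]
width: 0.0869
```

Call:
apply_moves:
  increments:
    - {"grip": 0,"xyz": [0,0,0],"rotation": [0,0,0]}

```text
time: 6.72
ee_pos: [0.465, 0.3444, 0.2478]
eef_rot: [0.692, 0.722, -0.003, -0.001]
ft_force: [0.5, -0.6, -0.5]
width: 0.087
```

Run:
```python
from h import *
c=cam('wrist','w5')
plan([.47,.345,.25],92)
```

```text
t 6.78 xyz mm [ 1.5  4.3 -2.4] rot [-0.35  0.21  0.34]
tcp [0.4657 0.3433 0.2477] F [ 0.4717 -0.3551 -0.1384] w 0.0871 q [ 0.0535  0.3753 -0.9725  1.5179  0.3091  1.4198  0.6764]
```

View pics/w5.png

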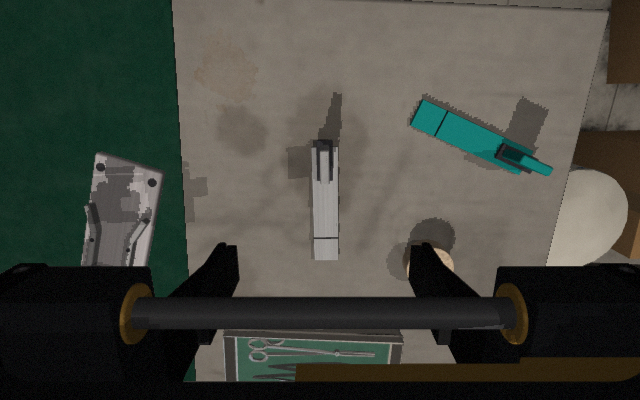

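Run:
```python
from h import *
c=cam('wrist');P=cloud(c)
w=np.zeros((400,640),bool); w[125:275,290:360]=True
t=w&(P[...,2]>.044)&(P[...,2]<.055); q=P[t]; print('top',t.sum(),np.median(q[:,2]),cv2.minAreaRect((q[:,:2]*1000).astype(np.float32)))
b=w&(P[...,2]>.0035)&(P[...,2]<.009); q=P[b];print('blade',b.sum(),np.median(q[:,2]),cv2.minAreaRect((q[:,:2]*1000).astype(np.float32)))
print('table',np.median(P[200:250,380:400,2]))
v=cv2.resize(c['img'][125:270,280:370],None,fx=4,fy=4,interpolation=cv2.INTER_CUBIC);cv2.imwrite('pics/w5z.png',v)
```

```text
top 342 0.04763998588579939 ((455.14105224609375, 344.20111083984375), (35.101070404052734, 9.255570411682129), 2.323951482772827)
blade 2237 0.00477803116916617 ((506.54052734375, 347.28985595703125), (147.92726135253906, 29.978538513183594), 3.3624982833862305)
table -0.0012445633689021998
```

View pics/w5z.png

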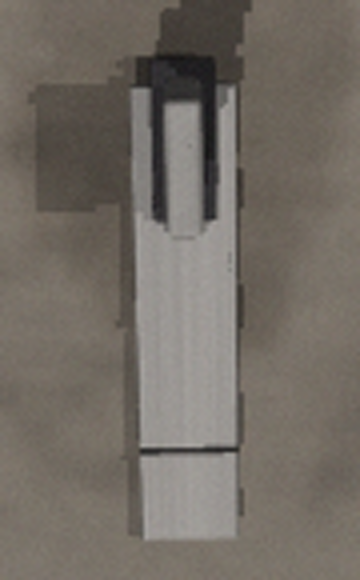

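Run:
```python
from h import *
c=cam('wrist')
Z=lambda x,y:(280+x/4-.4,125+y/4-.4)
L=onz(c,*Z(188,450),.0055);T=onz(c,*Z(191,539),.0055);g=np.array([.4551,.3442])
bl=onz(c,*Z(131,88),.0055);br=onz(c,*Z(237,88),.0055)
print('line',L,'tip',T,'rear',(bl+br)/2, 'w',np.linalg.norm(bl-br))
for p in(L,T):
    d=p[:2]-g; print(np.linalg.norm(d),np.degrees(np.arctan2(d[1],d[0])))
d=T-(bl+br)/2; print('rear-tip',np.linalg.norm(d),np.degrees(np.arctan2(d[1],d[0])))
plan([.4551,.3442,.05],92.8)
```

```text
line [0.5515 0.3482 0.0055] tip [0.581  0.3503 0.0055] rear [0.4426 0.3427 0.0055] w 0.029532052199903486
0.096455959839884 2.367778148229908
0.12605349364456725 2.7682408255452575
rear-tip 0.1386264810298802 3.129702847980995
t 6.88 xyz mm [  3.9 -11.1 198.2] rot [-0.29  0.22 -0.67]
tcp [0.4673 0.3415 0.2481] F [-0.4448 -0.1821 -0.2246] w 0.087 q [ 0.0561  0.3745 -0.9711  1.5173  0.3092  1.42    0.6768]
```

Call:
apply_moves:
  increments:
    - {"grip": 0,"xyz": [4,-11,60],"rotation": [-0.3,0.2,-0.7]}
    - {"grip": 0,"xyz": [4,-11,120],"rotation": [-0.3,0.2,-0.7]}
    - {"grip": 0,"xyz": [4,-11,165],"rotation": [-0.3,0.2,-0.7]}
    - {"grip": 0,"xyz": [4,-11,165],"rotation": [-0.3,0.2,-0.7]}

```text
time: 7.38
ee_pos: [0.4548, 0.3414, 0.0802]
eef_rot: [0.69, 0.724, -0.003, -0.0]
ft_force: [0.8, -0.4, 0.7]
width: 0.0868
```

Run:
```python
from h import *
plan([.456,.3444,.024],92.8)
```

```text
t 7.38 xyz mm [ 3.2  1.7 56.1] rot [-0.29  0.22 -0.1 ]
tcp [0.4548 0.3414 0.0802] F [ 0.8176 -0.3588  0.701 ] w 0.0868 q [ 0.0001  0.5085 -0.903   1.7383  0.4382  1.118   0.5768]
```

Call:
apply_moves:
  increments:
    - {"grip": 0,"xyz": [3.2,1.5,30],"rotation": [-0.3,0.2,-0.1]}
    - {"grip": 0,"xyz": [3.2,1.5,56],"rotation": [-0.3,0.2,-0.1]}
    - {"grip": 0,"xyz": [3.2,1.5,56],"rotation": [-0.3,0.2,-0.1]}

```text
time: 7.75
ee_pos: [0.4565, 0.3437, 0.0247]
eef_rot: [0.69, 0.724, -0.0, 0.0]
ft_force: [-0.7, 0.0, 0.2]
width: 0.087
```

Run:
```python
from h import *
plan([.456,.3444,.024],92.8)
```

```text
t 7.75 xyz mm [ 0.8 -0.5  0.7] rot [-0.02  0.06 -0.09]
tcp [0.4565 0.3437 0.0247] F [-0.7188  0.032   0.2157] w 0.087 q [-0.0404  0.5809 -0.8564  1.7731  0.5071  1.0247  0.5294]
```

Close with a light squeeze.

Call:
apply_moves:
  increments:
    - {"grip": 255,"xyz": [0.7,0,0],"rotation": [0,0,0]}
    - {"grip": 255,"xyz": [0.7,0,0],"rotation": [0,0,0]}
    - {"grip": 255,"xyz": [0.7,0,0],"rotation": [0,0,0]}
    - {"grip": 255,"xyz": [0.7,0,0],"rotation": [0,0,0]}
    - {"grip": 255,"xyz": [0.7,0,0],"rotation": [0,0,0]}
  squeeze: 20

```text
time: 8.38
ee_pos: [0.4565, 0.3444, 0.0248]
eef_rot: [0.69, 0.724, -0.0, 0.0]
ft_force: [-0.6, -0.0, 0.1]
width: 0.0449
```

Call:
apply_moves:
  increments:
    - {"grip": 255,"xyz": [0,0,0],"rotation": [0,0,0]}
    - {"grip": 255,"xyz": [0,0,0],"rotation": [0,0,0]}
    - {"grip": 255,"xyz": [0,0,0],"rotation": [0,0,0]}
    - {"grip": 255,"xyz": [0,0,0],"rotation": [0,0,0]}
    - {"grip": 255,"xyz": [0,0,0],"rotation": [0,0,0]}

```text
time: 9.0
ee_pos: [0.4565, 0.3444, 0.0248]
eef_rot: [0.69, 0.724, -0.0, 0.0]
ft_force: [0.2, 0.3, 0.1]
width: 0.0096
```

Run:
```python
from h import *
plan([.456,.3444,.08],92.8)
c=cam('wrist','w6')
```

```text
t 9.0 xyz mm [ -0.   -0.5 -55.2] rot [-0.02  0.05 -0.08]
tcp [0.4565 0.3444 0.0248] F [0.208  0.2782 0.1032] w 0.0096 q [-0.0418  0.5816 -0.8564  1.7721  0.5075  1.0253  0.5283]
```

View pics/w6.png

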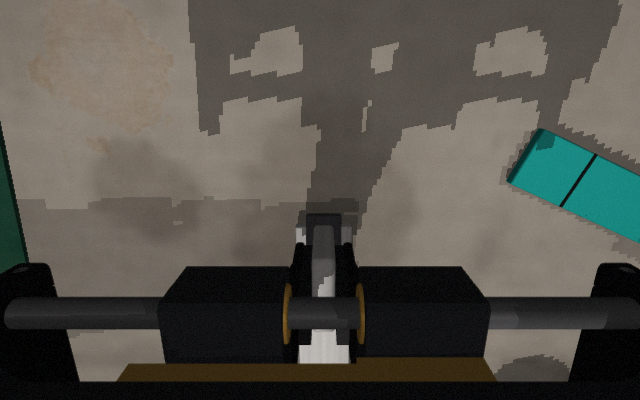

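Gripped, with the grip plate at (323,260) and an opening of 9.6 mm. Lifting.

Call:
apply_moves:
  increments:
    - {"grip": 255,"xyz": [0,0,-20],"rotation": [0,0,0]}
    - {"grip": 255,"xyz": [0,0,-45],"rotation": [0,0,0]}
    - {"grip": 255,"xyz": [0,0,-65],"rotation": [0,0,0]}
    - {"grip": 255,"xyz": [0,0,-65],"rotation": [0,0,0]}
  squeeze: 35

```text
time: 9.55
ee_pos: [0.4573, 0.3452, 0.0917]
eef_rot: [0.69, 0.724, 0.001, 0.001]
ft_force: [0.6, -0.6, -1.5]
width: 0.0093
```

Run:
```python
from h import *
plan([.401,.1445,.09],74.4)
```

```text
t 9.55 xyz mm [-197.8  -65.7    1.5] rot [ 0.14 -0.05 18.31]
tcp [0.4573 0.3452 0.0917] F [ 0.619  -0.5776 -1.4561] w 0.0093 q [ 0.0026  0.4976 -0.911   1.7253  0.4316  1.1309  0.5803]
```

Call:
apply_moves:
  increments:
    - {"grip": 255,"xyz": [-40,-40,1],"rotation": [0,0,4]}
    - {"grip": 255,"xyz": [-80,-66,1],"rotation": [0,0,8]}
    - {"grip": 255,"xyz": [-120,-66,1],"rotation": [0,0,12]}
    - {"grip": 255,"xyz": [-160,-66,1],"rotation": [0,0,16]}
    - {"grip": 255,"xyz": [-198,-66,1],"rotation": [0,0,18.3]}

```text
time: 10.18
ee_pos: [0.4003, 0.1425, 0.09]
eef_rot: [0.797, 0.604, 0.001, 0.001]
ft_force: [-0.6, 1.0, -1.3]
width: 0.0096
```

Call:
apply_moves:
  increments:
    - {"grip": 255,"xyz": [0,0,0],"rotation": [0,0,0]}

```text
time: 10.3
ee_pos: [0.4001, 0.1394, 0.0894]
eef_rot: [0.799, 0.602, -0.0, 0.001]
ft_force: [0.1, 1.0, -0.9]
width: 0.0095
```

Run:
```python
from h import *
plan([.401,.1445,.09],74.4)
c=cam('wrist','w7');cam('side','s7');cam('scene','sc7')
```

```text
t 10.3 xyz mm [ 5.1 -0.6 -0.6] rot [ 0.1   0.09 -0.41]
tcp [0.4001 0.1394 0.0894] F [ 0.081   0.9657 -0.8879] w 0.0095 q [ 0.4659  0.1068 -0.9289  2.0901  0.1051  0.9896  0.7733]
```

View pics/w7.png

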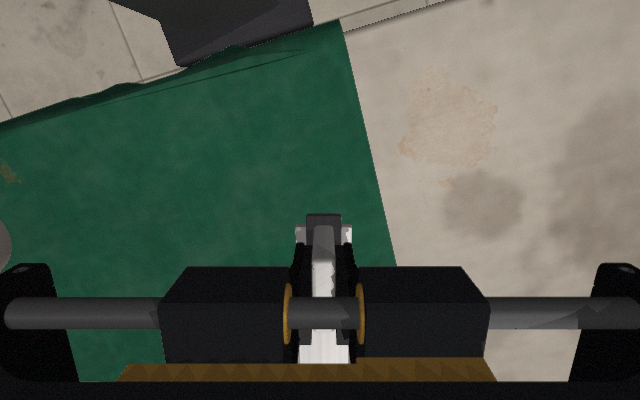

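View pics/sc7.png

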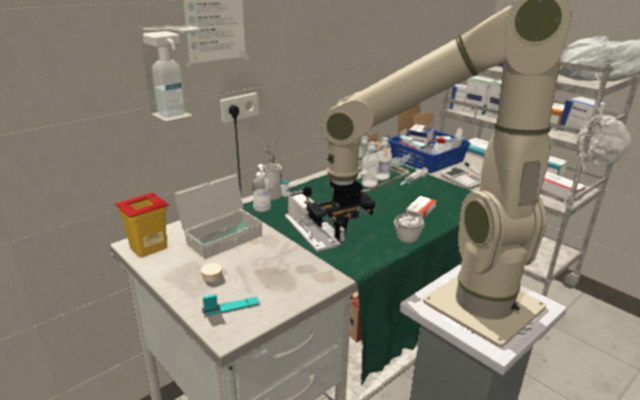

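The scene view shows the gauge held in front of the press, at about (340,230). I'll align it and lower it to just above the bed.

```bash
cat >> h.py <<'E'
S=np.array([.6108,.0858]);YP=-15.6
def pp(x,y,z):
    a=np.radians(YP);e=np.array([np.cos(a),np.sin(a)]);n=np.array([-e[1],e[0]]);q=S+x*e+y*n
    return [q[0],q[1],z]
def inpress(p):
    a=np.radians(YP);e=np.array([np.cos(a),np.sin(a)]);n=np.array([-e[1],e[0]]);d=np.array(p[:2])-S
    return np.array([d@e,d@n])
E
python3 - <<'E'
from h import *
plan(pp(-.22,0,.0395),74.4)
E
```

```text
t 10.45 xyz mm [ 1.5 -1.8 50.4] rot [ 0.1  -0.04 -0.08]
tcp [0.4001 0.1431 0.0899] F [ 0.3591  0.4922 -0.2463] w 0.0098 q [ 0.4618  0.1088 -0.9321  2.0878  0.1053  0.9896  0.7719]
```

Call:
apply_moves:
  increments:
    - {"grip": 255,"xyz": [1.5,-2,10],"rotation": [0.1,0,-0.1]}
    - {"grip": 255,"xyz": [1.5,-2,25],"rotation": [0.1,0,-0.1]}
    - {"grip": 255,"xyz": [1.5,-2,40],"rotation": [0.1,0,-0.1]}
    - {"grip": 255,"xyz": [1.5,-2,47],"rotation": [0.1,0,-0.1]}
    - {"grip": 255,"xyz": [1.5,-2,47],"rotation": [0.1,0,-0.1]}

```text
time: 11.08
ee_pos: [0.3982, 0.1452, 0.0422]
eef_rot: [0.796, 0.605, -0.0, -0.001]
ft_force: [0.1, -0.2, -0.4]
width: 0.0095
```

Run:
```python
from h import *
b=cam('side');a=cam('scene')
plan(pp(-.22,0,.0395),74.4)
cv2.imwrite('pics/s8.png',cv2.resize(b['img'][160:260,265:385],None,fx=5,fy=5,interpolation=cv2.INTER_CUBIC))
cv2.imwrite('pics/sc8.png',cv2.resize(a['img'][170:270,260:380],None,fx=5,fy=5,interpolation=cv2.INTER_CUBIC))
```

```text
t 11.18 xyz mm [-0.2  0.2  3.5] rot [ 0.   -0.05  0.03]
tcp [0.3988 0.1452 0.043 ] F [ 0.6418 -0.3887 -0.0451] w 0.0097 q [ 0.4117  0.2095 -0.9109  2.1273  0.2114  0.895   0.6772]
```

View pics/s8.png

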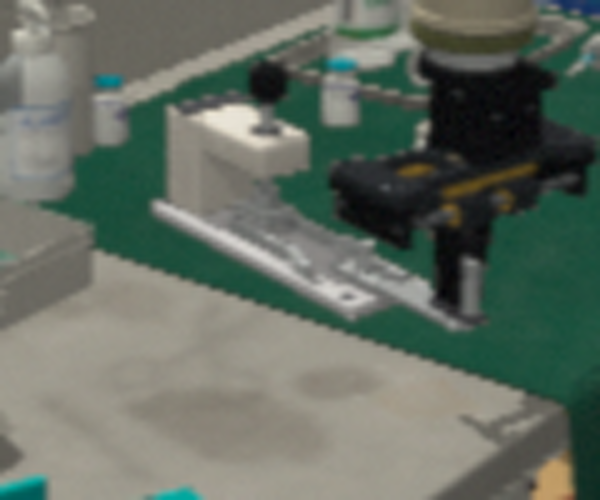

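View pics/sc8.png

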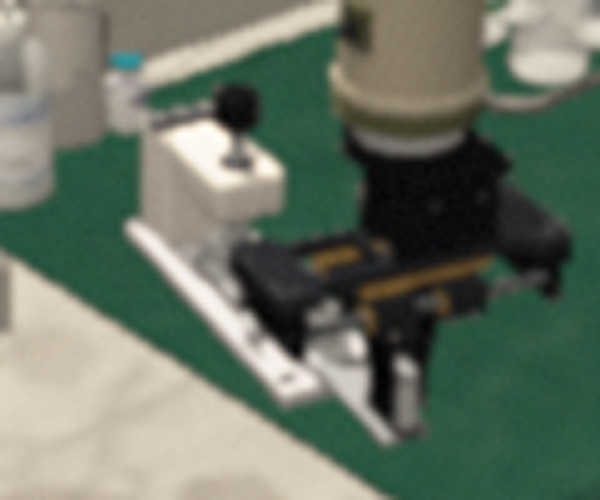

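The blade looks centred between the flares in the side view at (380,275). I'll go down 4 mm and advance in stages.

Call:
apply_moves:
  increments:
    - {"grip": 255,"xyz": [0,0,2],"rotation": [0,0,0]}
    - {"grip": 255,"xyz": [0,5,4],"rotation": [0,0,0]}
    - {"grip": 255,"xyz": [0,15,4],"rotation": [0,0,0]}
    - {"grip": 255,"xyz": [0,25,4],"rotation": [0,0,0]}
    - {"grip": 255,"xyz": [0,30,4],"rotation": [0,0,0]}

```text
time: 11.8
ee_pos: [0.4286, 0.1369, 0.0391]
eef_rot: [0.797, 0.604, 0.001, -0.0]
ft_force: [-0.8, 0.3, -1.3]
width: 0.0099
```

Run:
```python
from h import *
plan(pp(-.115,0,.0385),74.4)
c=cam('wrist','w9')
```

```text
t 11.8 xyz mm [-0.2 74.2  0.6] rot [-0.   -0.08 -0.02]
tcp [0.4286 0.1369 0.0391] F [-0.7584  0.285  -1.3065] w 0.0099 q [ 0.4003  0.2777 -0.8742  2.0713  0.269   0.9064  0.6755]
```

View pics/w9.png

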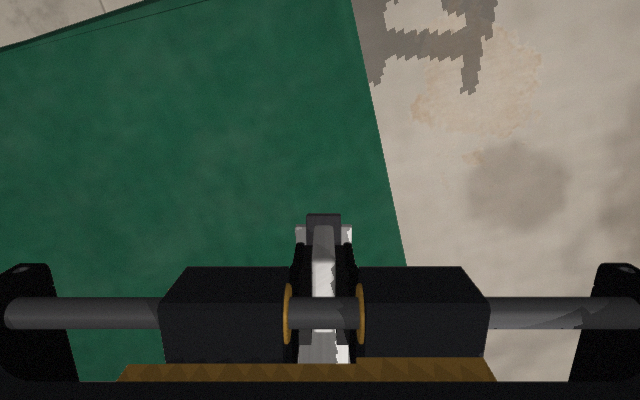

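Call:
apply_moves:
  increments:
    - {"grip": 255,"xyz": [0,8,0.5],"rotation": [0,0,0]}
    - {"grip": 255,"xyz": [0,16,0.5],"rotation": [0,0,0]}
    - {"grip": 255,"xyz": [0,24,0.5],"rotation": [0,0,0]}
    - {"grip": 255,"xyz": [0,32,0.5],"rotation": [0,0,0]}
    - {"grip": 255,"xyz": [0,37,0.5],"rotation": [0,0,0]}

```text
time: 12.48
ee_pos: [0.4651, 0.1267, 0.0386]
eef_rot: [0.797, 0.604, 0.001, -0.0]
ft_force: [-1.2, 0.3, -1.0]
width: 0.0099
```

Run:
```python
from h import *
plan(pp(-.115,0,.0385),74.4)
b=cam('side');a=cam('scene')
cv2.imwrite('pics/s10.png',cv2.resize(b['img'][160:260,265:385],None,fx=5,fy=5,interpolation=cv2.INTER_CUBIC))
```

```text
t 12.47 xyz mm [-0.2 36.4  0.1] rot [ 0.01 -0.09 -0.04]
tcp [0.4651 0.1267 0.0386] F [-1.2439  0.2516 -0.9527] w 0.0099 q [ 0.3903  0.3468 -0.8363  1.9958  0.3182  0.9317  0.6888]
```

View pics/s10.png

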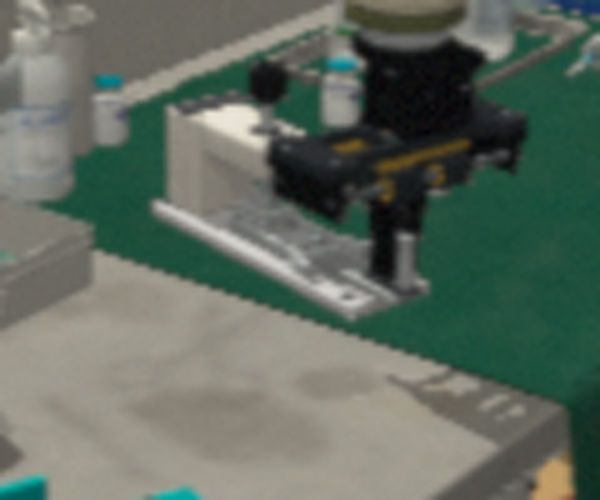

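Call:
apply_moves:
  increments:
    - {"grip": 255,"xyz": [0,7,0],"rotation": [0,0,0]}
    - {"grip": 255,"xyz": [0,14,0],"rotation": [0,0,0]}
    - {"grip": 255,"xyz": [0,21,0],"rotation": [0,0,0]}
    - {"grip": 255,"xyz": [0,28,0],"rotation": [0,0,0]}
    - {"grip": 255,"xyz": [0,34,0],"rotation": [0,0,0]}

```text
time: 13.2
ee_pos: [0.4982, 0.1174, 0.0385]
eef_rot: [0.797, 0.604, 0.001, -0.0]
ft_force: [-0.5, -0.5, -0.6]
width: 0.0097
```

Run:
```python
from h import *
plan(pp(-.115,0,.0385),74.4)
b=cam('side');a=cam('scene');cam('wrist','w11')
cv2.imwrite('pics/s11.png',cv2.resize(b['img'][160:260,265:385],None,fx=5,fy=5,interpolation=cv2.INTER_CUBIC))
```

```text
t 13.2 xyz mm [-0.2  2.   0. ] rot [ 0.01 -0.1  -0.05]
tcp [0.4982 0.1174 0.0385] F [-0.5036 -0.4791 -0.6165] w 0.0097 q [ 0.3805  0.4062 -0.8056  1.9231  0.3541  0.9582  0.7058]
```

View pics/s11.png

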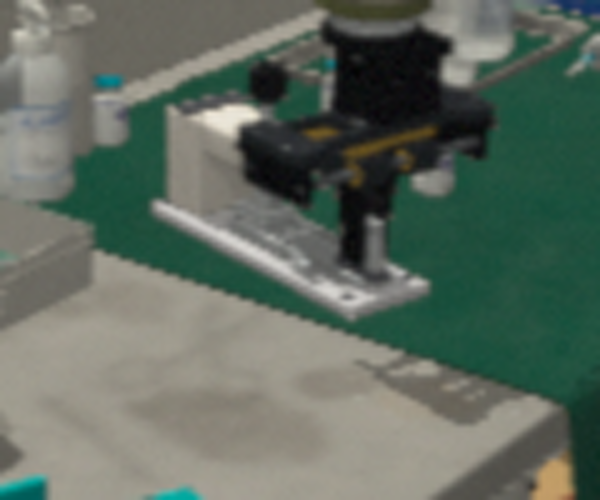

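Call:
apply_moves:
  increments:
    - {"grip": 255,"xyz": [0,2,0.5],"rotation": [0,0,0]}
    - {"grip": 255,"xyz": [0,2,1.2],"rotation": [0,0,0]}
    - {"grip": 255,"xyz": [0,2,1.6],"rotation": [0,0,0]}
    - {"grip": 255,"xyz": [0,2,1.6],"rotation": [0,0,0]}

```text
time: 13.85
ee_pos: [0.4997, 0.117, 0.0369]
eef_rot: [0.797, 0.604, 0.001, -0.001]
ft_force: [-0.4, -1.2, -0.6]
width: 0.0095
```

Call:
apply_moves:
  increments:
    - {"grip": 150,"xyz": [0,0,0],"rotation": [0,0,0]}
    - {"grip": 100,"xyz": [0,0,0],"rotation": [0,0,0]}
    - {"grip": 60,"xyz": [0,0,0],"rotation": [0,0,0]}
    - {"grip": 60,"xyz": [0,0,0],"rotation": [0,0,0]}

```text
time: 14.35
ee_pos: [0.4997, 0.1171, 0.0369]
eef_rot: [0.797, 0.604, 0.001, -0.001]
ft_force: [-0.4, -0.1, 0.1]
width: 0.0416
```

Run:
```python
from h import *
plan(pp(-.02,0,.25),74.4)
```

```text
t 14.35 xyz mm [   0.2   95.4 -213.1] rot [-0.   -0.11 -0.06]
tcp [0.4997 0.1171 0.0369] F [-0.3534 -0.0689  0.0821] w 0.0416 q [ 0.3785  0.4115 -0.8028  1.9205  0.3579  0.9567  0.7048]
```

Call:
apply_moves:
  increments:
    - {"grip": 60,"xyz": [0,0,-25],"rotation": [0,0,0]}
    - {"grip": 60,"xyz": [0,0,-60],"rotation": [0,0,0]}
    - {"grip": 0,"xyz": [0,0,-110],"rotation": [0,0,0]}
    - {"grip": 0,"xyz": [0,0,-150],"rotation": [0,0,0]}
    - {"grip": 0,"xyz": [0,0,-150],"rotation": [0,0,0]}

```text
time: 14.98
ee_pos: [0.5012, 0.1173, 0.1899]
eef_rot: [0.797, 0.604, 0.003, 0.001]
ft_force: [0.6, -0.2, 0.3]
width: 0.0843
```

Run:
```python
from h import *
c=cam('wrist','w12');b=cam('side')
cv2.imwrite('pics/s12.png',cv2.resize(b['img'][160:260,265:385],None,fx=5,fy=5,interpolation=cv2.INTER_CUBIC))
plan(pp(0,0,.2),74.4)
```

```text
t 15.07 xyz mm [  0.4 115.4 -13.3] rot [ 0.02 -0.08 -0.07]
tcp [0.4996 0.1166 0.1867] F [ 0.1339 -0.2254 -0.8668] w 0.0857 q [ 0.4824  0.2134 -0.8857  1.7768  0.1737  1.2321  0.8473]
```

View pics/w12.png

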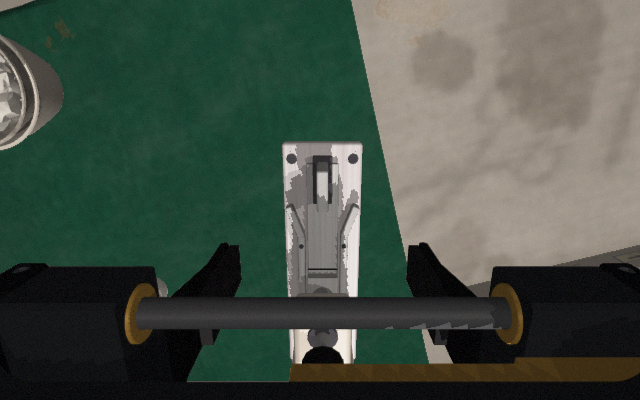

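View pics/s12.png

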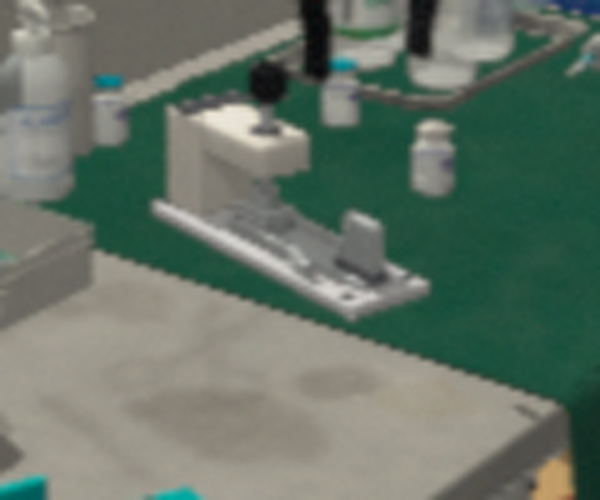

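The gauge lies between the rails. The dark line is near (322,271) in the wrist view. Zooming on line and foot.

Run:
```python
from h import *
c=cam('wrist')
v=cv2.resize(c['img'][225:300,280:370],None,fx=8,fy=8,interpolation=cv2.INTER_CUBIC);cv2.imwrite('pics/w13z.png',v)
g=cv2.cvtColor(c['img'],cv2.COLOR_BGR2GRAY); P=cloud(c)
for vv in range(258,298): print(vv,g[vv,312:334:5],P[vv,322],inpress(P[vv,322])[0]*1000, inpress(onz(c,322,vv,.018))[0]*1000)
```

```text
258 [123 124 121 131 127] [0.5748 0.094  0.0159] -36.862513622440254 -37.933716528163
259 [123 127 123 129 128] [0.5757 0.0937 0.0162] -35.92519075591339 -36.82610905209691
260 [121 124 123 124 125] [0.5766 0.0935 0.0166] -35.014278171941605 -35.71641125327906
261 [122 125 118 126 129] [0.578  0.0931 0.016 ] -33.56948398639379 -34.604617208704894
262 [122 125 121 125 129] [0.578  0.0931 0.0182] -33.58122581419214 -33.49072097297108
263 [121 125 122 128 126] [0.5798 0.0925 0.0166] -31.671396897663517 -32.37471657816982
264 [121 121 122 131 129] [0.581  0.0922 0.0164] -30.446077668598715 -31.256598033782197
265 [121 124 121 126 127] [0.5819 0.0919 0.0167] -29.46823363482329 -30.136359326570908
266 [117 124 122 129 126] [0.5833 0.0916 0.0162] -28.067333609529445 -29.013994420472798
267 [121 122 122 125 124] [0.5836 0.0915 0.0177] -27.738107238408446 -27.889497256489957
268 [119 124 121 128 126] [0.5854 0.091  0.0164] -25.88814950503727 -26.762861752581113
269 [119 124 124 132 127] [0.5865 0.0907 0.0163] -24.738269686866545 -25.63408180355157
270 [119 124 121 127 127] [0.587  0.0905 0.01
[... 1671 characters left out ...]
.5985375527931516
290 [ 96  98  97 125 124] [0.6001 0.0868 0.0328] -10.538789873658967 -1.423271752760797
291 [ 97 100  81 107 126] [0.6008 0.0866 0.0335] -9.811753296711892 -0.2457211054762546
292 [ 98  96  64  76 125] [0.6007 0.0867 0.0356] -10.01270155610214 0.9341210585387215
293 [ 97  84  63  66 124] [0.6003 0.0868 0.038 ] -10.394646659808002 2.116261434745498
294 [ 97  64  61  62 101] [0.6006 0.0867 0.0392] -10.053089786917349 3.300706744714777
295 [97 65 63 65 79] [0.5996 0.087  0.0427] -11.136538009855737 4.4874637362545915
296 [79 59 54 53 64] [0.6005 0.0868 0.0429] -10.210695141911517 5.67653918353787
297 [36 31 30 27 31] [0.4671 0.125  0.2612] -148.97630090634277 6.867939887231447
```

View pics/w13z.png

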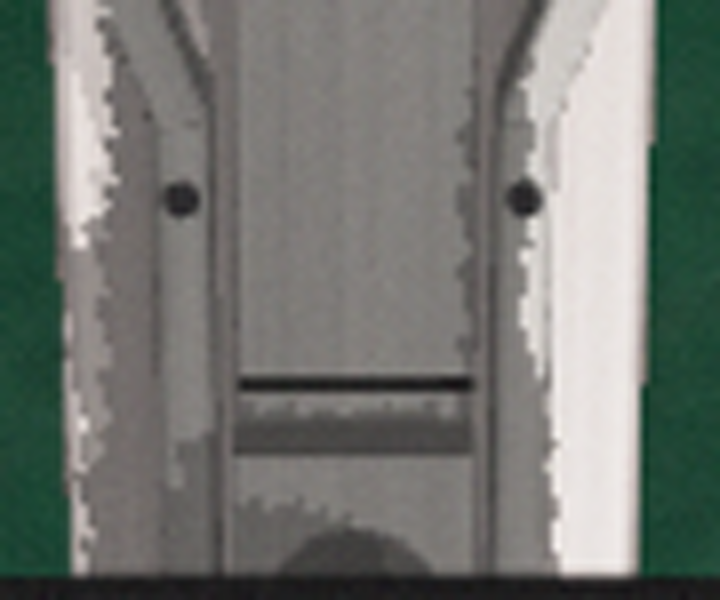

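Run:
```python
from h import *
c=cam('wrist')
for v,z in [(272.6,.018),(276.4,.024),(281.6,.034),(276.4,.023),(281.6,.033)]: print(v,z,inpress(onz(c,324,v,z))*1000)
plan(pp(0,0,.2),74.4)
```

```text
272.6 0.018 [-22.5534  -0.0696]
276.4 0.024 [-21.6138  -0.0889]
281.6 0.034 [-21.5841  -0.1178]
276.4 0.023 [-21.0495  -0.0871]
281.6 0.033 [-21.0013  -0.1161]
t 15.18 xyz mm [  0.6 115.9 -14.5] rot [-0.1  -0.06 -0.06]
tcp [0.499  0.1165 0.1857] F [ 0.0173 -0.3616  0.0651] w 0.0866 q [ 0.4821  0.2146 -0.8854  1.7777  0.1737  1.2322  0.8473]
```

The line sits about 1.2 mm short of the foot's front face, so I'll regrip and nudge.

Run:
```python
from h import *
plan([.4999,.1171,.0375],74.4)
```

```text
t 15.18 xyz mm [  0.6   1.  148.2] rot [-0.1  -0.06 -0.06]
tcp [0.499  0.1165 0.1857] F [ 0.0173 -0.3616  0.0651] w 0.0866 q [ 0.4821  0.2146 -0.8854  1.7777  0.1737  1.2322  0.8473]
```

Call:
apply_moves:
  increments:
    - {"grip": 60,"xyz": [0.6,0.5,40],"rotation": [-0.1,0,0]}
    - {"grip": 60,"xyz": [0.6,0.5,90],"rotation": [-0.1,0,0]}
    - {"grip": 60,"xyz": [0.6,0.5,130],"rotation": [-0.1,0,0]}
    - {"grip": 60,"xyz": [0.6,0.5,147],"rotation": [-0.1,0,0]}
    - {"grip": 60,"xyz": [0.6,0.5,147],"rotation": [-0.1,0,0]}

```text
time: 15.8
ee_pos: [0.4987, 0.1174, 0.038]
eef_rot: [0.797, 0.604, -0.0, -0.001]
ft_force: [-0.1, -0.3, 1.0]
width: 0.0665
```

Run:
```python
from h import *
plan([.4999,.1171,.0375],74.4)
```

```text
t 15.8 xyz mm [0.1 1.2 0.5] rot [-0.13 -0.04 -0.03]
tcp [0.4987 0.1174 0.038 ] F [-0.0628 -0.3001  1.0312] w 0.0665 q [ 0.3854  0.4125 -0.8122  1.9196  0.3601  0.9623  0.7026]
```

Call:
apply_moves:
  increments:
    - {"grip": 255,"xyz": [0,0,0],"rotation": [0,0,0]}
    - {"grip": 255,"xyz": [0,0,0],"rotation": [0,0,0]}
    - {"grip": 255,"xyz": [0,0,0],"rotation": [0,0,0]}
    - {"grip": 255,"xyz": [0,0,0],"rotation": [0,0,0]}
    - {"grip": 255,"xyz": [0,0,0],"rotation": [0,0,0]}
  squeeze: 15

```text
time: 16.42
ee_pos: [0.4988, 0.1173, 0.0381]
eef_rot: [0.797, 0.604, -0.0, -0.001]
ft_force: [-0.5, -0.4, 0.1]
width: 0.0246
```

Call:
apply_moves:
  increments:
    - {"grip": 255,"xyz": [0,0,0],"rotation": [0,0,0]}
    - {"grip": 255,"xyz": [0,0,0],"rotation": [0,0,0]}
    - {"grip": 255,"xyz": [0,0,0],"rotation": [0,0,0]}

```text
time: 16.8
ee_pos: [0.4988, 0.1173, 0.0381]
eef_rot: [0.797, 0.604, -0.0, -0.001]
ft_force: [0.5, 0.1, 1.0]
width: 0.0098
```

Run:
```python
from h import *
plan([.4999,.1171,.0375],74.4)
```

```text
t 16.8 xyz mm [0.1 1.1 0.6] rot [-0.12 -0.04 -0.04]
tcp [0.4988 0.1173 0.0381] F [0.452  0.0913 0.9628] w 0.0098 q [ 0.3857  0.4124 -0.8124  1.9196  0.3602  0.9625  0.7025]
```

Call:
apply_moves:
  increments:
    - {"grip": 255,"xyz": [0,0.6,0],"rotation": [0,0,0]}
    - {"grip": 255,"xyz": [0,1.2,0],"rotation": [0,0,0]}
    - {"grip": 255,"xyz": [0,1.2,0],"rotation": [0,0,0]}
    - {"grip": 255,"xyz": [0,1.2,0],"rotation": [0,0,0]}

```text
time: 17.3
ee_pos: [0.4999, 0.1171, 0.0381]
eef_rot: [0.797, 0.604, -0.0, -0.001]
ft_force: [-2.0, 0.0, 2.4]
width: 0.0098
```

Run:
```python
from h import *
plan([.4999,.1171,.0375],74.4)
```

```text
t 17.3 xyz mm [-0.   0.   0.6] rot [-0.12 -0.05 -0.03]
tcp [0.4999 0.1171 0.0381] F [-1.9945  0.0132  2.4404] w 0.0098 q [ 0.3852  0.4144 -0.8115  1.917   0.3612  0.9635  0.7032]
```

Call:
apply_moves:
  increments:
    - {"grip": 100,"xyz": [0,0,0],"rotation": [0,0,0]}
    - {"grip": 60,"xyz": [0,0,0],"rotation": [0,0,0]}
    - {"grip": 60,"xyz": [0,0,0],"rotation": [0,0,0]}

```text
time: 17.68
ee_pos: [0.5001, 0.117, 0.0381]
eef_rot: [0.797, 0.604, -0.0, -0.001]
ft_force: [-0.2, -0.6, 0.9]
width: 0.0319
```

Call:
apply_moves:
  increments:
    - {"grip": 60,"xyz": [0,0,-25],"rotation": [0,0,0]}
    - {"grip": 60,"xyz": [0,0,-60],"rotation": [0,0,0]}
    - {"grip": 0,"xyz": [0,0,-110],"rotation": [0,0,0]}
    - {"grip": 0,"xyz": [0,0,-150],"rotation": [0,0,0]}
    - {"grip": 0,"xyz": [0,0,-150],"rotation": [0,0,0]}

```text
time: 18.3
ee_pos: [0.5019, 0.1173, 0.191]
eef_rot: [0.797, 0.604, 0.002, 0.001]
ft_force: [0.1, -1.4, 0.1]
width: 0.0811
```

Run:
```python
from h import *
cam('wrist');c=cam('wrist','w14')
v=cv2.resize(c['img'][225:300,280:370],None,fx=8,fy=8,interpolation=cv2.INTER_CUBIC);cv2.imwrite('pics/w14z.png',v)
g=cv2.cvtColor(c['img'],cv2.COLOR_BGR2GRAY).astype(int)
for u0 in (312,322,332): print(u0,[(vv,int(g[vv,u0:u0+5].mean())) for vv in range(270,288)])
for z,dz in [(.024,.01),(.023,.01)]:
  print([inpress(onz(c,324,v,zz))[0]*1000 for v,zz in [(272.6,.018),(276.4,z),(281.5,z+dz)]])
plan(pp(0,0,.2),74.4)
```

```text
312 [(270, 94), (271, 30), (272, 85), (273, 104), (274, 97), (275, 73), (276, 70), (277, 72), (278, 75), (279, 100), (280, 124), (281, 125), (282, 126), (283, 126), (284, 125), (285, 114), (286, 101), (287, 99)]
322 [(270, 98), (271, 30), (272, 90), (273, 118), (274, 106), (275, 74), (276, 72), (277, 73), (278, 72), (279, 101), (280, 120), (281, 123), (282, 123), (283, 122), (284, 123), (285, 123), (286, 122), (287, 117)]
332 [(270, 97), (271, 28), (272, 81), (273, 113), (274, 113), (275, 79), (276, 71), (277, 71), (278, 73), (279, 100), (280, 121), (281, 122), (282, 121), (283, 123), (284, 122), (285, 124), (286, 122), (287, 123)]
[np.float64(-18.84891236547894), np.float64(-17.874861339538704), np.float64(-17.912304682854224)]
[np.float64(-18.84891236547894), np.float64(-17.308478309634513), np.float64(-17.327664004131563)]
t 18.4 xyz mm [  0.3 114.7 -12.3] rot [-0.09 -0.03 -0.06]
tcp [0.5003 0.1165 0.1878] F [-0.4252 -0.1195  0.1171] w 0.0847 q [ 0.4893  0.2182 -0.8949  1.7717  0.1782  1.238   0.8446]
```

View pics/w14z.png

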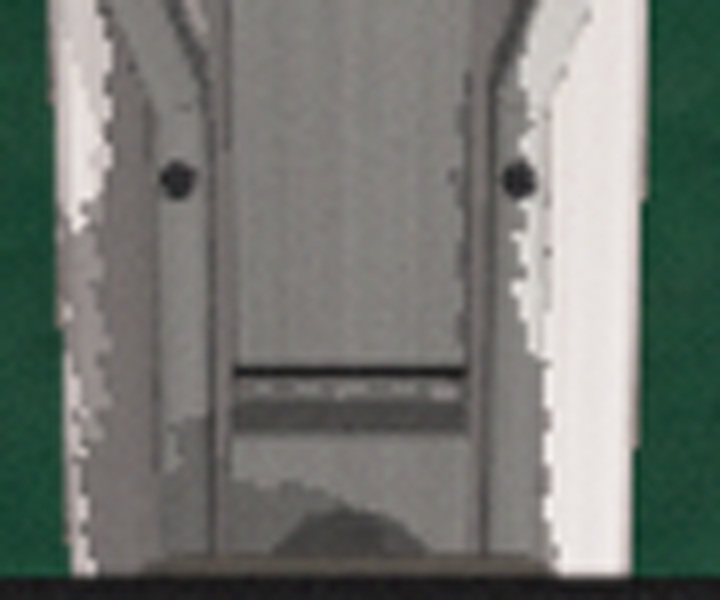

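Run:
```python
from h import *
c=cam('wrist')
g=cv2.cvtColor(c['img'],cv2.COLOR_BGR2GRAY).astype(int)
print([(vv,int(g[vv,314:335].mean())) for vv in range(268,284)])
for z,dz in [(.024,.01),(.0235,.01),(.023,.01)]:
  print(z,[round(inpress(onz(c,324,v,zz))[0]*1000,2) for v,zz in [(271.05,.018),(274.6,z),(279.0,z+dz)]])
```

```text
[(268, 125), (269, 125), (270, 125), (271, 125), (272, 51), (273, 35), (274, 115), (275, 108), (276, 86), (277, 72), (278, 72), (279, 73), (280, 70), (281, 116), (282, 124), (283, 124)]
0.024 [np.float64(-22.36), np.float64(-21.65), np.float64(-22.42)]
0.0235 [np.float64(-22.36), np.float64(-21.38), np.float64(-22.13)]
0.023 [np.float64(-22.36), np.float64(-21.1), np.float64(-21.85)]
```

Run:
```python
from h import *
for i in range(2):
  c=cam('wrist')
  g=cv2.cvtColor(c['img'],cv2.COLOR_BGR2GRAY).astype(float)[:,314:335].mean(1)
  rows=np.arange(268,275); w=np.clip(122-g[268:275],0,None); l=(w*rows).sum()/w.sum()
  k=next(v for v in range(277,288) if g[v]>97); e=k-1+(97-g[k-1])/(g[k]-g[k-1])  # foot top front edge
  P=cloud(c); ft=np.median(P[k+1:k+4,314:335,2]); bl=np.median(P[255:268,314:335,2])
  ftz=ft-bl+.018
  print(l,e,'foot top z',ftz,'line',inpress(onz(c,324,l,.018))*1000,'front',[inpress(onz(c,324,e,z))[0]*1000 for z in (ftz,.034)])
```

```text
273.5555214723926 281.5588822355289 foot top z 0.03395024554354461 line [-20.529   -0.1006] front [np.float64(-20.602069011880292), np.float64(-20.63093927082362)]
273.6664554957238 281.7956989247312 foot top z 0.03403737779618546 line [-20.8789  -0.118 ] front [np.float64(-20.867135018249314), np.float64(-20.84544903036971)]
```

Line and foot front agree within 0.1 mm, and the foot top at 34 mm means a 12 mm gap (fully up). Now to the knob.

Run:
```python
from h import *
plan([.611,.0858,.2],74.4)
```

```text
t 18.55 xyz mm [  0.4 115.4 -13.5] rot [-0.21 -0.01 -0.04]
tcp [0.4997 0.1165 0.1869] F [0.3271 0.2572 0.0501] w 0.0865 q [ 0.4889  0.2195 -0.8946  1.7725  0.1781  1.2381  0.8447]
```

Call:
apply_moves:
  increments:
    - {"grip": 0,"xyz": [0,20,-14],"rotation": [-0.2,0,0]}
    - {"grip": 0,"xyz": [0.4,65,-14],"rotation": [-0.2,0,0]}
    - {"grip": 0,"xyz": [0.4,115.4,-14],"rotation": [-0.2,0,0]}
    - {"grip": 0,"xyz": [0.4,115.4,-14],"rotation": [-0.2,0,0]}

```text
time: 19.05
ee_pos: [0.6126, 0.0837, 0.1975]
eef_rot: [0.798, 0.603, -0.001, -0.002]
ft_force: [-0.3, 0.4, -0.3]
width: 0.0874
```

Run:
```python
from h import *
plan([.611,.0858,.125],74.4)
```

```text
t 19.05 xyz mm [ 1.5 -1.9 72.5] rot [-0.23 -0.01 -0.23]
tcp [0.6126 0.0837 0.1975] F [-0.3162  0.4243 -0.3359] w 0.0874 q [ 0.4044  0.4586 -0.8177  1.4879  0.3353  1.3442  0.8566]
```

Call:
apply_moves:
  increments:
    - {"grip": 0,"xyz": [1.5,-1.5,20],"rotation": [-0.2,0,-0.2]}
    - {"grip": 0,"xyz": [1.5,-1.5,50],"rotation": [-0.2,0,-0.2]}
    - {"grip": 60,"xyz": [1.5,-1.5,72],"rotation": [-0.2,0,-0.2]}
    - {"grip": 100,"xyz": [1.5,-1.5,72],"rotation": [-0.2,0,-0.2]}

```text
time: 19.55
ee_pos: [0.6095, 0.0858, 0.1234]
eef_rot: [0.796, 0.605, -0.002, -0.001]
ft_force: [-0.7, 0.9, -0.1]
width: 0.0743
```

Run:
```python
from h import *
plan([.611,.0858,.125],74.4)
```

```text
t 19.55 xyz mm [ 0.4  1.5 -1.6] rot [-0.25  0.07  0.02]
tcp [0.6095 0.0858 0.1234] F [-0.7166  0.8646 -0.1064] w 0.0743 q [ 0.3891  0.5161 -0.7946  1.5788  0.3835  1.2145  0.8216]
```

Call:
apply_moves:
  increments:
    - {"grip": 255,"xyz": [0.4,1.5,-1],"rotation": [0,0,0]}
    - {"grip": 255,"xyz": [0.4,1.5,-1],"rotation": [0,0,0]}
    - {"grip": 255,"xyz": [0.4,1.5,-1],"rotation": [0,0,0]}
    - {"grip": 255,"xyz": [0.4,1.5,-1],"rotation": [0,0,0]}
    - {"grip": 255,"xyz": [0.4,1.5,-1],"rotation": [0,0,0]}
  squeeze: 25

```text
time: 20.18
ee_pos: [0.6112, 0.0859, 0.1247]
eef_rot: [0.796, 0.605, -0.002, -0.001]
ft_force: [-0.2, 1.0, 1.0]
width: 0.0309
```

Call:
apply_moves:
  increments:
    - {"grip": 255,"xyz": [0,0,0],"rotation": [0,0,0]}
    - {"grip": 255,"xyz": [0,0,0],"rotation": [0,0,0]}
    - {"grip": 255,"xyz": [0,0,0],"rotation": [0,0,0]}

```text
time: 20.55
ee_pos: [0.6112, 0.0859, 0.1247]
eef_rot: [0.796, 0.605, -0.002, -0.001]
ft_force: [0.1, 0.5, -0.1]
width: 0.0308
```

Run:
```python
from h import *
plan([.611,.0858,.125],74.4)
```

```text
t 20.55 xyz mm [-0.1 -0.2 -0.3] rot [-0.23  0.06  0.03]
tcp [0.6112 0.0859 0.1247] F [ 0.0723  0.4873 -0.1192] w 0.0308 q [ 0.3877  0.5179 -0.7942  1.5733  0.3843  1.2178  0.8222]
```

Gripped. Lowering 5 mm first, then small steps until the force rises.

Call:
apply_moves:
  increments:
    - {"grip": 255,"xyz": [0,0,1.5],"rotation": [0,0,0]}
    - {"grip": 255,"xyz": [0,0,3],"rotation": [0,0,0]}
    - {"grip": 255,"xyz": [0,0,4.5],"rotation": [0,0,0]}
    - {"grip": 255,"xyz": [0,0,5.2],"rotation": [0,0,0]}
    - {"grip": 255,"xyz": [0,0,5.2],"rotation": [0,0,0]}

```text
time: 21.18
ee_pos: [0.6112, 0.0859, 0.1194]
eef_rot: [0.796, 0.605, -0.002, -0.001]
ft_force: [0.9, 0.3, 0.4]
width: 0.031
```

Call:
apply_moves:
  increments:
    - {"grip": 255,"xyz": [0,0,0.5],"rotation": [0,0,0]}
    - {"grip": 255,"xyz": [0,0,0.8],"rotation": [0,0,0]}
    - {"grip": 255,"xyz": [0,0,0.8],"rotation": [0,0,0]}

```text
time: 21.55
ee_pos: [0.6112, 0.0859, 0.1187]
eef_rot: [0.796, 0.605, -0.002, -0.001]
ft_force: [-0.6, -0.3, 3.7]
width: 0.0307
```

Call:
apply_moves:
  increments:
    - {"grip": 255,"xyz": [0,0,0.4],"rotation": [0,0,0]}
    - {"grip": 255,"xyz": [0,0,0.6],"rotation": [0,0,0]}

```text
time: 21.8
ee_pos: [0.6113, 0.0859, 0.1187]
eef_rot: [0.796, 0.605, -0.001, -0.001]
ft_force: [-3.5, -1.8, 8.4]
width: 0.0306
```

Call:
apply_moves:
  increments:
    - {"grip": 255,"xyz": [0,0,0.4],"rotation": [0,0,0]}
    - {"grip": 255,"xyz": [0,0,0.6],"rotation": [0,0,0]}

```text
time: 22.05
ee_pos: [0.6113, 0.0859, 0.1186]
eef_rot: [0.796, 0.605, -0.002, -0.001]
ft_force: [-3.5, -0.4, 10.6]
width: 0.0308
```

The foot rests on the blade: z has stalled and the force is rising. Releasing.

Call:
apply_moves:
  increments:
    - {"grip": 255,"xyz": [0,0,0],"rotation": [0,0,0]}
    - {"grip": 100,"xyz": [0,0,0],"rotation": [0,0,0]}
    - {"grip": 0,"xyz": [0,0,0],"rotation": [0,0,0]}
    - {"grip": 0,"xyz": [0,0,0],"rotation": [0,0,0]}
    - {"grip": 0,"xyz": [0,0,0],"rotation": [0,0,0]}

```text
time: 22.68
ee_pos: [0.6112, 0.0859, 0.1185]
eef_rot: [0.796, 0.605, -0.002, -0.001]
ft_force: [-0.7, -0.4, 0.5]
width: 0.0632
```

Call:
apply_moves:
  increments:
    - {"grip": 0,"xyz": [0,0,-15],"rotation": [0,0,0]}
    - {"grip": 0,"xyz": [0,0,-50],"rotation": [0,0,0]}
    - {"grip": 0,"xyz": [0,0,-90],"rotation": [0,0,0]}
    - {"grip": 0,"xyz": [0,-50,-100],"rotation": [0,0,0]}
    - {"grip": 0,"xyz": [0,-110,-100],"rotation": [0,0,0]}

```text
time: 23.3
ee_pos: [0.5054, 0.1165, 0.2207]
eef_rot: [0.797, 0.605, -0.0, -0.001]
ft_force: [-1.6, 0.9, 1.7]
width: 0.0871
```

Call:
apply_moves:
  increments:
    - {"grip": 0,"xyz": [0,0,0],"rotation": [0,0,0]}
    - {"grip": 0,"xyz": [0,0,0],"rotation": [0,0,0]}
    - {"grip": 0,"xyz": [0,0,0],"rotation": [0,0,0]}

```text
time: 23.68
ee_pos: [0.5065, 0.1161, 0.2211]
eef_rot: [0.797, 0.604, 0.0, -0.001]
ft_force: [0.8, -0.2, 0.9]
width: 0.087
```

Run:
```python
from h import *
cam('wrist');c=cam('wrist','w20')
cv2.imwrite('pics/w20z.png',cv2.resize(c['img'][200:340,270:380],None,fx=5,fy=4,interpolation=cv2.INTER_CUBIC))
g=cv2.cvtColor(c['img'],cv2.COLOR_BGR2GRAY).astype(int)[:,314:335].mean(1)
print([(v,int(g[v])) for v in range(240,295)])
P=cloud(c);print('blade z',np.median(P[225:245,316:330,2]))
b=cam('side')
cv2.imwrite('pics/s20.png',cv2.resize(b['img'][160:260,265:385],None,fx=5,fy=5,interpolation=cv2.INTER_CUBIC))
plan([.5,.1165,.2],74.4)
```

```text
[(240, 125), (241, 125), (242, 124), (243, 125), (244, 125), (245, 125), (246, 124), (247, 124), (248, 124), (249, 124), (250, 124), (251, 124), (252, 124), (253, 38), (254, 64), (255, 71), (256, 72), (257, 81), (258, 119), (259, 123), (260, 124), (261, 124), (262, 123), (263, 124), (264, 123), (265, 122), (266, 106), (267, 94), (268, 87), (269, 82), (270, 79), (271, 90), (272, 83), (273, 83), (274, 85), (275, 87), (276, 88), (277, 89), (278, 90), (279, 91), (280, 93), (281, 93), (282, 98), (283, 108), (284, 120), (285, 130), (286, 140), (287, 143), (288, 144), (289, 145), (290, 147), (291, 149), (292, 154), (293, 161), (294, 166)]
blade z 0.01671108085812642
t 23.82 xyz mm [-1.6 -5.7 20.6] rot [-0.13 -0.09 -0.02]
tcp [0.506  0.1164 0.2206] F [-0.3407  0.1762 -0.3301] w 0.0872 q [ 0.5078  0.2064 -0.913   1.7135  0.1662  1.3051  0.8592]
```

View pics/w20z.png

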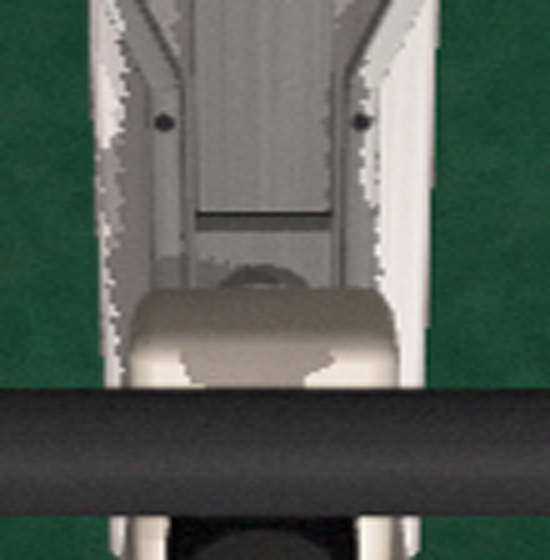

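View pics/s20.png

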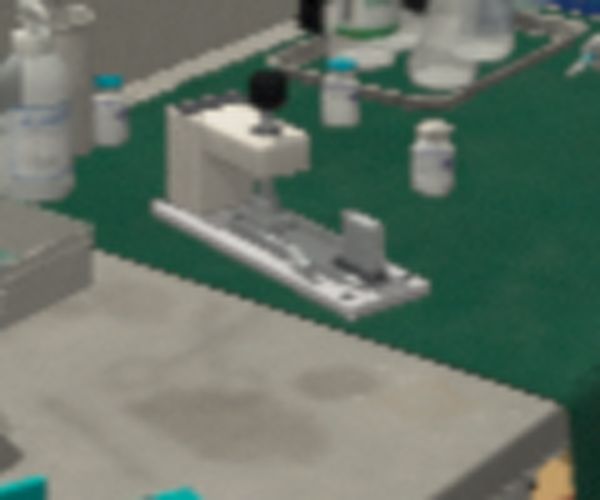

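The line (rows 253–254 in the wrist view) now sits right at the foot's front edge. The foot is down on the blade, and the side view shows both vials where they were. The gripper is clear, so I'm handing in.

```bash
python3 -c "
from bench import r
print(r.close_job())"
```

```text
the job is handed in; nothing more can be done
None
```

The press is set up and handed in at about 24 s. I raised the foot by its knob to the upper stop and slid the steel gauge in between the rails. Then I lowered the foot onto the blade and let go, leaving the gauge in place.

- **Foot raised:** the gap measured about 12 mm before the gauge went in. The knob-top readings showed a rise of only about 10 mm, so these two disagree a little. Pulling against the stop reached 33 N at the wrist.
- **Line on the blade:** my first placing left the line about 1.2 mm short, so I regripped and nudged the gauge. After that the line and the foot's front face agreed within about 0.1 mm. With the foot down, the line shows right at the foot's front edge.
- **Foot on the blade:** it came down 6 mm, then stopped moving while the force rose to about 10 N. That fits the 6 mm blade.
- **Bystanders:** both vials looked unmoved in the last side view. I never worked near the carton, but I took no final picture of it. The gripper was clear of everything at hand-in.

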